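Sweep a dropped nut from under the print drying shelf

TASK

A big hexagon nut from the printing press has dropped under the low wire drying shelf, where a flat washer also lies. Take the safety ruler, slide its flat blade under the shelf and sweep the nut out past the left or right side until it lies wholly clear of the shelf on the table, then lay the ruler down flat on the table. Do not touch the nut with the gripper, and leave the washer where it is.

Things in the scene. Friction and masses are not known exactly. Their poses are not given: they have to be found in the camera images.
- nut: The dropped plain steel hexagon nut: 30 mm across flats, 35 mm across corners, 16 mm high, 60 g, hole shown dark. Lies flat on the table under the open front part of the shelf, some 70 mm left or right of the shelf's middle. Origin at the centre of its underside, z up.
- washer: A plain steel flat washer (ring), 37 mm outside, 21 mm inside, 4 mm thick. Lies on the table under the shelf on the other side of its middle from the nut. Origin at the centre of its underside, z up.
- shelf: Low fixed wire shelf, 200 mm deep (x) by 260 wide (y), see-through; wires 45 to 53 mm above the table, free below. Carried only by a wooden plinth along its rear (x +65 to +100 mm): front and both sides are open, no posts. Origin on the table under its middle; x points from the front edge (-100 mm, robot side) to the rear, y to the left (sides at -130 and +130 mm), z up.
- ruler: Safety ruler, flat on the table right of the shelf: aluminium strip 185 mm long, 26 wide, 5 thick, with a wooden grip block on top near one end, 60 mm long (x), 20 wide (y), 5 to 50 mm above the underside; 120 g. Origin on the underside below the block's middle; x points along the strip to its free tip at +140 mm (other end -45 mm), y across, z up.
Things that resemble listed ones, but are neither listed nor needed, are in the scene too. Several things have the shape of the ruler; the one meant has the colours described above. Leave any blue look-alike of the nut alone.

How it is judged:
By the outcome, as a careful person would: the job done as asked, in the order asked, and still so for the second after the job is handed in, with the robot touching nothing.
It also fails if it takes over 38 s, if anything falls off the work surface, if the arm or the gripper's body presses on something with over 40 N, if the wrist force passes 120 N, or if a joint passes its speed limit or range.

ROBOT

A 7-joint arm with a two-finger parallel gripper is mounted at the origin on the work surface. World frame = base frame: x ahead of the robot, y to its left, z up, the work surface at z = 0. Lengths are in m, angles in rad, forces in N, time in s.
With the tool pointing down it reaches from about 0.4 to 0.85 m from the base axis. Payload 10.4 kg.
Tool frame: the origin (TCP) lies at the centre of the arm's flange, where the gripper is bolted on; the fingertips stand 182 mm ahead of it and the grasp point (between the pads) lies 164 mm ahead of it; z points along the fingers, y is the line along which they close (so a half turn about z gives the same grasp; the last joint's range is limited). The gripper opens to 87 mm and grips with 3 to 60 N. Pads are 19 mm wide; open, the fingers measure 117 mm over their backs; the gripper's body (75 mm by 190 mm) begins 51 mm behind the grasp point.
Start: joints at [-0.023, 0.332, -0.065, 1.46, 0.022, 1.35, -0.088], TCP at [0.625, 0, 0.405] pointing down, gripper open.
Joint ranges: [-2.6, 2.6], [-0.5, 2.12], [-1.47, 1.34], [0.16, 2.42], [-1.27, 4.41], [0.06, 2.06], [-2.6, 2.6]. Speed limits (rad/s): [2.22, 2.22, 2.79, 2.79, 3.14, 3.14, 3.14].

INTERFACE

Orientations are given as a unit quaternion [x, y, z, w].
In Python, from bench import r, eyes, job gives the robot as it stands. The module is installed in compiled form; this text tells all that it offers.
- The arm moves only by the shell command python3 -m inch 'ROWS' [OPENING] [FORCE]. ROWS is JSON, a list of rows, each a list of 6 numbers: the shift along the tool's x, y, z normalised to -1 to 1, where 1 is 4 cm, then the turn, a rotation vector about the tool's x, y, z normalised to -1 to 1, where 1 is 0.12 rad. In form: [[x, y, z, wx, wy, wz], ...]. A call has exactly 5 rows; each row shifts and turns the commanded pose from where the row before left it, along the tool's axes as they then stand; what a row does not reach is not made up. A row lasts 1/12 s, in which the tool goes at most 41.7 mm and 7.16 degrees, less where a joint would pass 70% of its speed; a pose out of reach is approached as far as the arm can. A call with a number of a shift or a turn outside -1 to 1 is refused whole. A call with a gripper value outside its range is refused whole. OPENING is the gripper command: -1 is shut, 1 is fully open, values between are in proportion, set as the call begins (- or left out, the last holds). The fingers move at their own pace and stop on an object; FORCE is the grip in N (left out, the last holds). Time passes only in rows, so rows that do not move let the fingers close, or fill a call up. It gives the time, the measured TCP pose, the force, the opening and the grip force at its end, in the units of the state.
- r.read_state(): the state, without advancing time (a new reading comes with each control period).
- eyes.camera(name): name is "scene" or "side" or "wrist"; returns a dict with "pixels" (480x640x3 uint8, red, green, blue), "fx", "fy", "cx", "cy" (pixels), "extrinsics" (4x4, takes a point from camera to world coordinates). Camera axes: x right, y down, z forward; pixel columns grow to the right and rows downward; lengths in m; the calibration is good to about 2 mm. A picture is of the moment at which its call begins. There is no depth.
- job.close_job(): hands the job in; it is judged then, once.
The state is a dict: "time": time; "joint_positions": joint angles; "joint_vel": joint speeds; "joint_torque": joint torques, N m; "ee_pos": TCP position; "eef_rot": TCP orientation; "ft_force": force on the tool from outside, world axes, zero at the start; "torque": the same for the moment, N m; "width": finger opening in m; "grip_force": force on a finger pad.
Only numpy, scipy, OpenCV 4.12 (cv2) and the standard library are available. Lean on these libraries where they do the work, as an engineer would, in place of code of your own. Each camera call takes 0.05 s, during which the arm holds its last target. There are 200 camera calls.

## Working session

There is one attempt and no reset: what is moved stays moved. The work goes in short steps, Python scripts to look and compute and a shell command to move; the robot and the scene stay as the last step left them, time stands still between calls to the robot, and variables do not carry over. Pictures are saved under pics/ and viewed, at most 10 in all, crops included, and the job is handed in when it is done.

```bash
mkdir -p pics; python3 - <<'E'
from bench import r,eyes
import cv2,numpy as np,pickle
for n in("scene","side"):
    c=eyes.camera(n); pickle.dump(c,open(f"{n}.pkl","wb"))
    cv2.imwrite(f"pics/{n}0.png",c["pixels"][:,:,::-1]); print(n,c["fx"],np.round(c["extrinsics"],3).tolist())
s=r.read_state();print(s["time"],s["ee_pos"],s["eef_rot"],s["width"])
E
```

```text
scene 510.6361800887864 [[-0.586, 0.611, -0.532, 1.071], [0.81, 0.456, -0.368, 0.257], [0.017, -0.647, -0.763, 0.911], [0.0, 0.0, 0.0, 1.0]]
side 527.9845620342267 [[0.988, -0.12, 0.101, 0.356], [-0.157, -0.749, 0.643, -0.942], [-0.001, -0.651, -0.759, 0.984], [0.0, 0.0, 0.0, 1.0]]
0.1 [6.24883442e-01 2.79903009e-06 4.04041330e-01] [ 7.07105823e-01  7.07107465e-01 -4.65174193e-04 -4.15203775e-04] 0.08706367423291658
```

View pics/scene0.png

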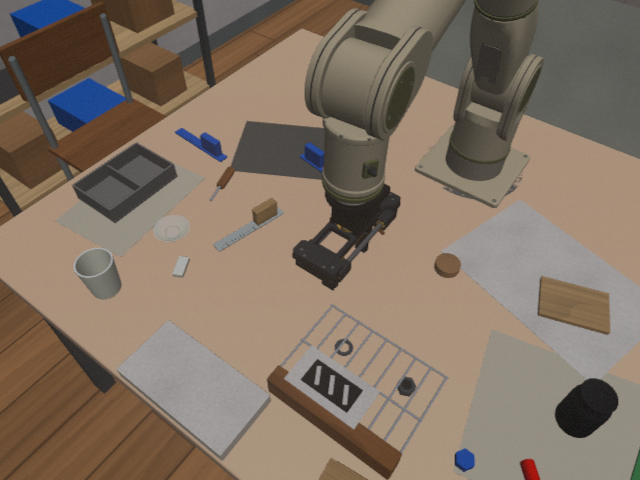

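View pics/side0.png

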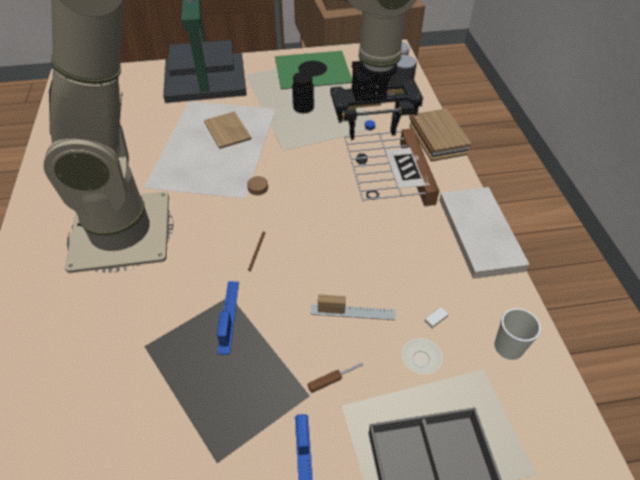

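The scene view shows the nut at (407,385) and the washer at (344,347) under the shelf. The shelf's front edge runs from (336,308) to (446,379). The wooden-grip ruler has its strip from (217,247) to (283,212). In the side view the nut is at (362,158), the washer at (373,195), and the ruler block at (332,303).

```bash
cat > h.py <<'E'
import numpy as np,pickle
def ray(c,u,v,z):
    E=c["extrinsics"];d=E[:3,:3]@[(u-c["cx"])/c["fx"],(v-c["cy"])/c["fy"],1];o=E[:3,3]
    return (o+d*(z-o[2])/d[2])[:2]
E
python3 - <<'E'
from h import *
import cv2
C={n:pickle.load(open(n+".pkl","rb")) for n in("scene","side")}
for n,l,u,v,z in [("scene","nut",407,386,.008),("side","nut",362,158,.008),("scene","washer",344,347,.003),("side","washer",373,195,.003),
 ("scene","shelfFR",336,308,.049),("scene","shelfFL",446,379,.049),("scene","plinthR",268,376,.045),("side","shelfFR",356,198,.049),("side","shelfFL",346,137,.049),
 ("scene","blk",264,205,.05),("side","blk",332,298,.05),("scene","tip",217,246,.003),("scene","end",283,212,.003),("side","end",312,312,.003),("side","tip",395,314,.003)]:
    print(n,l,np.round(ray(C[n],u,v,z),3))
# ruler strip & wood masks
for n,(x0,y0,x1,y1) in {"scene":(205,190,295,255),"side":(300,285,405,325)}.items():
    p=C[n]["pixels"][y0:y1,x0:x1]; h=cv2.cvtColor(p,cv2.COLOR_RGB2HSV)
    bl=((p[:,:,2].astype(int)-p[:,:,0])>-5).astype(np.uint8)
    k,L,s,_=cv2.connectedComponentsWithStats(bl);i=1+s[1:,4].argmax()
    q=np.argwhere(L==i)[:,::-1]+[x0,y0]
    P=np.array([ray(C[n],u,v,.005) for u,v in q]);rc=cv2.minAreaRect(P.astype(np.float32)*1000)
    print(n,"strip",rc,np.round(cv2.boxPoints(rc)).tolist())
for n,s in (("scene",(260,300,480,480)),("side",(300,90,460,220))):
    c=C[n]["pixels"][s[1]:s[3],s[0]:s[2],::-1]; cv2.imwrite(f"pics/{n}c.png",cv2.resize(c,None,fx=3,fy=3,interpolation=2))
E
```

```text
scene nut [0.646 0.166]
side nut [0.648 0.165]
scene washer [0.647 0.026]
side washer [0.648 0.021]
scene shelfFR [ 0.608 -0.023]
scene shelfFL [0.612 0.22 ]
scene plinthR [ 0.795 -0.041]
side shelfFR [ 0.59  -0.028]
side shelfFL [0.61  0.213]
scene blk [ 0.479 -0.315]
side blk [ 0.479 -0.316]
scene tip [ 0.609 -0.349]
scene end [ 0.437 -0.295]
side end [ 0.435 -0.314]
side tip [ 0.614 -0.348]
scene strip ((525.5270385742188, -325.9850158691406), (25.53040885925293, 181.89031982421875), 76.46256256103516) [[434.0, -317.0], [611.0, -360.0], [617.0, -335.0], [440.0, -292.0]]
side strip ((522.7278442382812, -328.0077209472656), (23.887197494506836, 181.16856384277344), 76.57843780517578) [[432.0, -319.0], [608.0, -361.0], [614.0, -337.0], [437.0, -295.0]]
```

View pics/scenec.png

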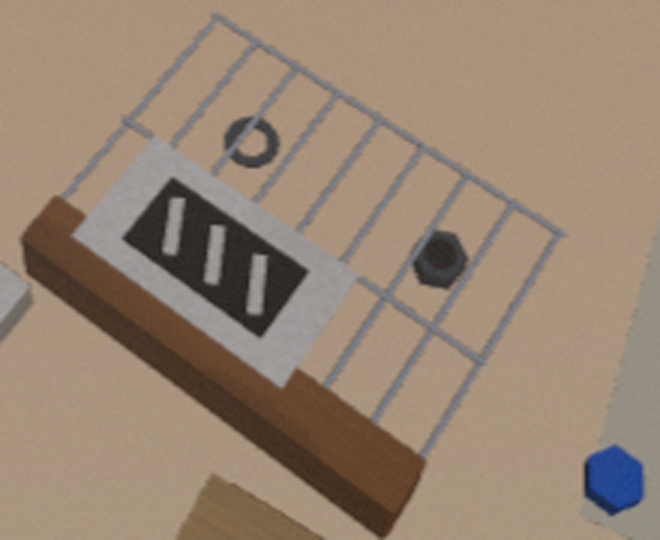

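```bash
python3 - <<'E'
from h import *
C={n:pickle.load(open(n+".pkl","rb")) for n in("scene","side")}
for l,u,v,z in [("FR",332,305,.049),("FL",447.3,378,.049),("Lwire@plinth",401,451.6,.049),("Rwire@plinth",281.5,365,.049),("crossL",420,420,.049),("nuttop",406.5,384,.016),("blue",464.5,459,.016),("disc",448,263,.02),("paperTL",445,248,0),("paper2",492,335,0),("paper2b",462,432,0)]:
    print(l,np.round(ray(C["scene"],u,v,z),3))
print("blue side",ray(C["side"],370,125,.014),"disc side",ray(C["side"],257,184,.02))
E
M='python3 -m inch'
$M '[[-0.79,-0.365,0.3,0,0,0],[-0.79,-0.365,0.3,0,0,0],[-0.79,-0.365,0.3,0,0,0],[-0.79,-0.365,0.3,0,0,0],[-0.79,-0.365,0.3,0,0,0]]' 1 40
$M '[[-0.79,-0.365,0.3,0,0,0],[-0.79,-0.365,0.3,0,0,0],[-0.79,-0.365,0.3,0,0,0],[-0.79,-0.365,0.3,0,0,0],[-0.79,-0.365,0.3,0,0,0]]'
$M '[[0,0,0,0,0,-0.9],[0,0,0,0,0,-0.9],[0,0,0,0,0,-0.9],[0,0,0,0,0,-0.9],[0,0,0,0,0,-0.9]]'
$M '[[0,0,0,0,0,-0.9],[0,0,0,0,0,-0.9],[0,0,0,0,0,-0.9],[0,0,0,0,0,-0.9],[0,0,0,0,0,-0.9]]'
$M '[[0,0,0,0,0,-0.9],[0,0,0,0,0,-0.9],[0,0,0,0,0,-0.3],[0,0,0,0,0,0],[0,0,0,0,0,0]]'
python3 - <<'E'
from bench import r,eyes
import cv2
from scipy.spatial.transform import Rotation as R
c=eyes.camera("wrist");cv2.imwrite("pics/w1.png",c["pixels"][:,:,::-1])
s=r.read_state();print(s["ee_pos"],R.from_quat(s["eef_rot"]).as_matrix().round(3),s["joint_positions"])
E
```

```text
FR [ 0.607 -0.033]
FL [0.609 0.221]
Lwire@plinth [0.769 0.218]
Rwire@plinth [ 0.766 -0.033]
crossL [0.705 0.218]
nuttop [0.647 0.165]
blue [0.705 0.309]
disc [0.351 0.1  ]
paperTL [0.3   0.071]
paper2 [0.446 0.25 ]
paper2b [0.659 0.287]
blue side [0.70095815 0.30030152] disc side [0.34876925 0.09298221]
time: 0.52
ee_pos: [0.5509, -0.1593, 0.3439]
eef_rot: [0.707, 0.707, -0.0, -0.0]
ft_force: [0.2, 0.1, 0.4]
width: 0.0872
grip_force: 0.0
time: 0.93
ee_pos: [0.4779, -0.3173, 0.284]
eef_rot: [0.707, 0.707, -0.0, -0.0]
ft_force: [0.8, -0.8, -0.4]
width: 0.0869
grip_force: 0.0
time: 1.35
ee_pos: [0.4789, -0.3159, 0.2843]
eef_rot: [0.491, 0.871, 0.0, -0.0]
ft_force: [0.5, 0.4, 0.4]
width: 0.0872
grip_force: 0.0
time: 1.77
ee_pos: [0.4789, -0.3159, 0.2844]
eef_rot: [0.24, 0.971, 0.0, -0.0]
ft_force: [-0.3, -1.1, 0.3]
width: 0.0869
grip_force: 0.0
time: 2.18
ee_pos: [0.4789, -0.316, 0.2845]
eef_rot: [0.12, 0.993, 0.0, -0.0]
ft_force: [0.2, -0.8, 0.3]
width: 0.0873
grip_force: 0.0
[ 0.47890897 -0.31596078  0.28452172] [[-0.971  0.238 -0.   ]
 [ 0.238  0.971  0.   ]
 [ 0.     0.    -1.   ]] [ 0.56853179  0.31885057 -0.07699658  1.74022144  0.02717525  1.08399225
  1.81277591]
```

View pics/w1.png

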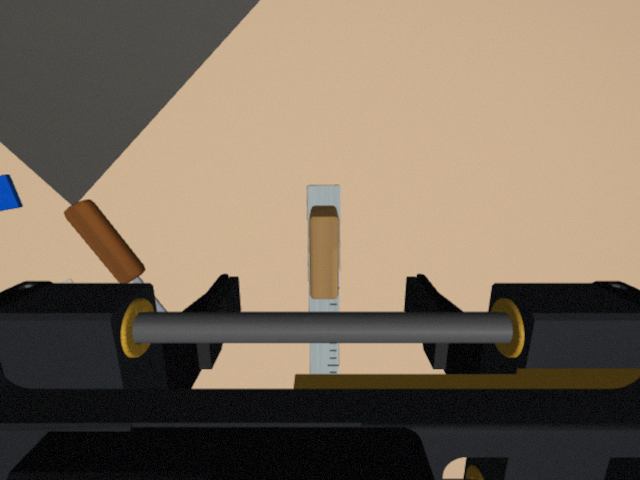

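The wrist view shows the block centred between the fingers (column 322, with the fingers at 237 and 405) and the strip aligned with the tool. I'm descending and gripping now.

```bash
M='python3 -m inch'
$M '[[0,0,0.56,0,0,0],[0,0,0.56,0,0,0],[0,0,0.56,0,0,0],[0,0,0.56,0,0,0],[0,0,0,0,0,0]]' 
$M '[[0,0,0,0,0,0],[0,0,0,0,0,0],[0,0,0,0,0,0],[0,0,0,0,0,0],[0,0,0,0,0,0]]' -1 45
$M '[[0,0,0,0,0,0],[0,0,0,0,0,0],[0,0,0,0,0,0],[0,0,0,0,0,0],[0,0,0,0,0,0]]'
$M '[[0,0,-0.5,0,0,0],[0,0,-0.5,0,0,0],[0,0,0,0,0,0],[0,0,0,0,0,0],[0,0,0,0,0,0]]'
```

```text
time: 2.65
ee_pos: [0.4775, -0.315, 0.191]
eef_rot: [0.12, 0.993, 0.001, -0.003]
ft_force: [-1.4, -0.1, -0.0]
width: 0.0867
grip_force: 0.0
time: 3.07
ee_pos: [0.4793, -0.3162, 0.1963]
eef_rot: [0.119, 0.993, -0.0, 0.001]
ft_force: [1.0, 0.6, 0.1]
width: 0.0611
grip_force: 0.0
time: 3.48
ee_pos: [0.479, -0.316, 0.1951]
eef_rot: [0.119, 0.993, 0.0, -0.0]
ft_force: [0.2, 0.2, 0.1]
width: 0.0278
grip_force: 0.0
time: 3.9
ee_pos: [0.4787, -0.3158, 0.2344]
eef_rot: [0.119, 0.993, 0.0, -0.0]
ft_force: [-0.8, -0.2, -1.3]
width: 0.0194
grip_force: 45.0
```

The fingers closed late, during the lift, so I'm checking how high the block is held.

```bash
python3 - <<'E'
from bench import r,eyes
import cv2
c=eyes.camera("side");cv2.imwrite("pics/s2.png",cv2.resize(c["pixels"][230:380,240:440,::-1],None,fx=4,fy=4,interpolation=2))
E
```

```text
(no output)
```

View pics/s2.png

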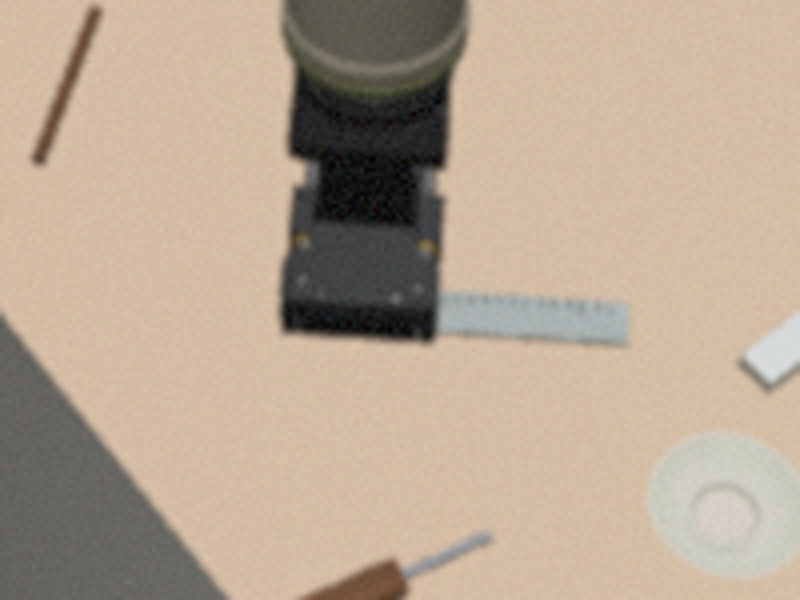

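The tip is near (397,312), almost where it was before the lift, so the block is gripped high. I'll set it down and grip it again lower.

```bash
M='python3 -m inch'
$M '[[0,0,0.1,0,0,0],[0,0,0.1,0,0,0],[0,0,0,0,0,0],[0,0,0,0,0,0],[0,0,0,0,0,0]]'
$M '[[0,0,0.1,0,0,0],[0,0,0,0,0,0],[0,0,0,0,0,0],[0,0,0,0,0,0],[0,0,0,0,0,0]]'
```

```text
time: 4.37
ee_pos: [0.479, -0.3159, 0.2269]
eef_rot: [0.119, 0.993, 0.0, -0.0]
ft_force: [0.0, 0.1, -1.1]
width: 0.0193
grip_force: 45.0
time: 4.78
ee_pos: [0.479, -0.316, 0.2232]
eef_rot: [0.119, 0.993, -0.0, 0.0]
ft_force: [0.2, -0.4, -0.8]
width: 0.0196
grip_force: 45.0
```

```bash
M='python3 -m inch'
$M '[[0,0,0.1,0,0,0],[0,0,0,0,0,0],[0,0,0,0,0,0],[0,0,0,0,0,0],[0,0,0,0,0,0]]'
$M '[[0,0,0.1,0,0,0],[0,0,0,0,0,0],[0,0,0,0,0,0],[0,0,0,0,0,0],[0,0,0,0,0,0]]'
```

```text
time: 5.2
ee_pos: [0.479, -0.316, 0.2192]
eef_rot: [0.119, 0.993, -0.0, 0.0]
ft_force: [0.1, -0.9, -0.3]
width: 0.0195
grip_force: 45.0
time: 5.62
ee_pos: [0.4796, -0.3161, 0.2174]
eef_rot: [0.119, 0.993, -0.0, 0.001]
ft_force: [-5.9, 3.9, 19.7]
width: 0.0197
grip_force: 45.0
```

```bash
M='python3 -m inch'
$M '[[0,0,0,0,0,0],[0,0,0,0,0,0],[0,0,0,0,0,0],[0,0,0,0,0,0],[0,0,0,0,0,0]]' 0
$M '[[0,0,0.27,0,0,0],[0,0,0.27,0,0,0],[0,0,0,0,0,0],[0,0,0,0,0,0],[0,0,0,0,0,0]]' 
$M '[[0,0,0,0,0,0],[0,0,0,0,0,0],[0,0,0,0,0,0],[0,0,0,0,0,0],[0,0,0,0,0,0]]' -1 45
$M '[[0,0,0,0,0,0],[0,0,0,0,0,0],[0,0,0,0,0,0],[0,0,0,0,0,0],[0,0,0,0,0,0]]'
```

```text
time: 6.03
ee_pos: [0.479, -0.316, 0.2149]
eef_rot: [0.119, 0.993, 0.0, -0.0]
ft_force: [0.6, -0.0, 1.0]
width: 0.041
grip_force: 0.0
time: 6.45
ee_pos: [0.479, -0.316, 0.1932]
eef_rot: [0.119, 0.993, 0.0, -0.0]
ft_force: [-0.3, -1.1, 0.5]
width: 0.0434
grip_force: 0.0
time: 6.87
ee_pos: [0.4791, -0.316, 0.1938]
eef_rot: [0.119, 0.993, -0.0, 0.0]
ft_force: [-0.1, -0.7, 1.3]
width: 0.0196
grip_force: 45.0
time: 7.28
ee_pos: [0.4791, -0.316, 0.1938]
eef_rot: [0.119, 0.993, -0.0, 0.0]
ft_force: [-1.3, 0.5, 2.9]
width: 0.0199
grip_force: 45.0
```

```bash
M='python3 -m inch'
$M '[[0,0,-0.5,0,0,0],[0,0,-0.5,0,0,0],[0,0,0,0,0,-1],[0,0,0,0,0,-1],[0.85,0,0,0,0,0]]'
$M '[[0,0.9,0,0,0,0],[0,0.9,0,0,0,0],[0,0.9,0,0,0,0],[0,0.9,0,0,0,0],[0,0.9,0,0,0,0]]'
$M '[[0,0.9,0,0,0,0],[0,0.9,0,0,0,0],[0,0.9,0,0,0,0],[0,0.9,0,0,0,0],[0,0.9,0,0,0,0]]'
$M '[[0,0.9,0,0,0,0],[0,0.4,0,0,0,0],[0,0,0,0,0,0],[0,0,0,0,0,0],[0,0,0,0,0,0]]'
$M '[[0,0,0.3,0,0,0],[0,0,0.3,0,0,0],[0,0,0.2,0,0,0],[0,0,0,0,0,0],[0,0,0,0,0,0]]'
python3 - <<'E'
from bench import r
from scipy.spatial.transform import Rotation as R
s=r.read_state();print(R.from_quat(s["eef_rot"]).as_matrix().round(4))
E
```

```text
time: 7.7
ee_pos: [0.4491, -0.3145, 0.2339]
eef_rot: [-0.007, 1.0, -0.0, 0.002]
ft_force: [-0.5, 0.8, -0.6]
width: 0.0196
grip_force: 45.0
time: 8.12
ee_pos: [0.4442, -0.1345, 0.2334]
eef_rot: [-0.0, 1.0, -0.0, -0.0]
ft_force: [0.8, 0.5, -2.3]
width: 0.0196
grip_force: 45.0
time: 8.53
ee_pos: [0.444, 0.0456, 0.2335]
eef_rot: [-0.001, 1.0, -0.0, 0.0]
ft_force: [0.7, -0.2, -1.8]
width: 0.0195
grip_force: 45.0
time: 8.95
ee_pos: [0.4444, 0.095, 0.2333]
eef_rot: [-0.0, 1.0, -0.0, -0.0]
ft_force: [0.3, -0.3, -1.8]
width: 0.0196
grip_force: 45.0
time: 9.37
ee_pos: [0.4445, 0.0952, 0.2014]
eef_rot: [0.0, 1.0, -0.0, -0.0]
ft_force: [-0.5, 0.1, -1.0]
width: 0.0198
grip_force: 45.0
[[-1.e+00  1.e-04 -9.e-04]
 [ 1.e-04  1.e+00 -2.e-04]
 [ 9.e-04 -2.e-04 -1.e+00]]
```

```bash
M='python3 -m inch'
$M '[[0,0,0.07,0,0,0],[0,0,0.07,0,0,0],[0,0,0,0,0,0],[0,0,0,0,0,0],[0,0,0,0,0,0]]'
python3 - <<'E'
from bench import r,eyes
import cv2,numpy as np
a=eyes.camera("scene")["pixels"][230:480,240:490,::-1];b=eyes.camera("side")["pixels"][90:290,250:450,::-1]
cv2.imwrite("pics/s3.png",np.hstack([cv2.resize(a,(400,400)),cv2.resize(b,(400,400))]))
E
```

```text
time: 9.78
ee_pos: [0.4446, 0.096, 0.1961]
eef_rot: [-0.001, 1.0, 0.0, 0.0]
ft_force: [0.6, 0.0, -1.3]
width: 0.0194
grip_force: 45.0
```

View pics/s3.png

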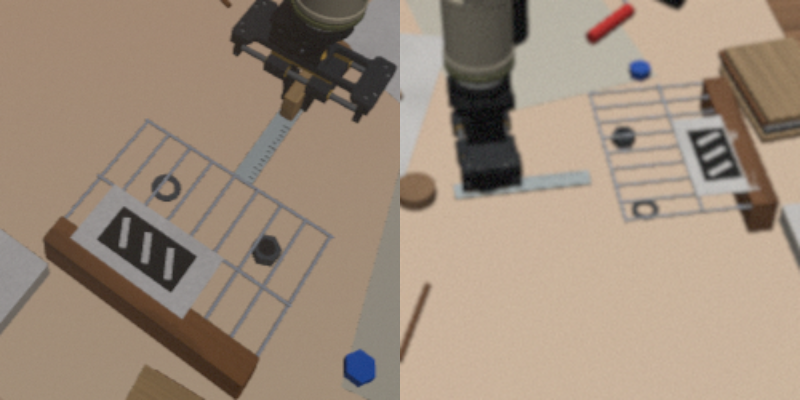

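The blade is level and about 2 mm above the table. In the scene half its tip is at (241,178), just in front of the shelf and aimed between the washer (166,187) and the nut (266,249). I'm inserting it and sweeping left.

```bash
M='python3 -m inch'
$M '[[-0.55,0,0,0,0,0],[-0.55,0,0,0,0,0],[-0.55,0,0,0,0,0],[-0.55,0,0,0,0,0],[-0.55,0,0,0,0,0]]'
$M '[[0,0,0,0,0,0],[0,0.25,0,0,0,0],[0,0.25,0,0,0,0],[0,0.25,0,0,0,0],[0,0.25,0,0,0,0]]'
$M '[[0,0.25,0,0,0,0],[0,0.25,0,0,0,0],[0,0.25,0,0,0,0],[0,0.25,0,0,0,0],[0,0.2,0,0,0,0]]'
python3 - <<'E'
from bench import r,eyes
import cv2,numpy as np
a=eyes.camera("scene")["pixels"][230:480,240:490,::-1];b=eyes.camera("side")["pixels"][90:290,250:450,::-1]
cv2.imwrite("pics/s4.png",np.hstack([cv2.resize(a,(400,400)),cv2.resize(b,(400,400))]))
E
```

```text
time: 10.3
ee_pos: [0.5556, 0.096, 0.196]
eef_rot: [-0.001, 1.0, -0.0, 0.0]
ft_force: [0.4, -0.5, -0.5]
width: 0.02
grip_force: 45.0
time: 10.72
ee_pos: [0.5537, 0.138, 0.1961]
eef_rot: [-0.001, 1.0, 0.0, -0.0]
ft_force: [0.3, -0.8, -1.1]
width: 0.0197
grip_force: 45.0
time: 11.13
ee_pos: [0.5543, 0.1854, 0.1961]
eef_rot: [-0.001, 1.0, 0.0, 0.0]
ft_force: [-0.5, -0.9, -0.8]
width: 0.0195
grip_force: 45.0
```

View pics/s4.png

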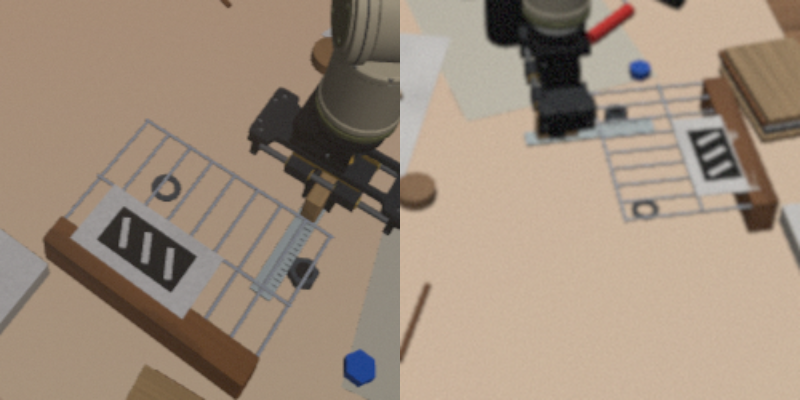

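The nut, now at (303,273) in the scene half, is riding on the blade's left edge, and the washer hasn't moved. I'm continuing 50 mm.

```bash
M='python3 -m inch'
$M '[[0,0.25,0,0,0,0],[0,0.25,0,0,0,0],[0,0.25,0,0,0,0],[0,0.2,0,0,0,0],[0,0.2,0,0,0,0]]'
$M '[[0,0.1,0,0,0,0],[0,0,0,0,0,0],[0,0,0,0,0,0],[0,0,0,0,0,0],[0,0,0,0,0,0]]'
python3 - <<'E'
from bench import r,eyes
from h import *
import cv2,numpy as np
A=eyes.camera("scene");B=eyes.camera("side")
a=A["pixels"][230:480,240:490,::-1];b=B["pixels"][90:290,250:450,::-1]
cv2.imwrite("pics/s5.png",np.hstack([cv2.resize(a,(400,400)),cv2.resize(b,(400,400))]))
pickle.dump(A,open("A.pkl","wb"));pickle.dump(B,open("B.pkl","wb"))
E
```

```text
time: 11.65
ee_pos: [0.5542, 0.2313, 0.196]
eef_rot: [-0.001, 1.0, 0.0, -0.0]
ft_force: [-0.4, -0.6, -0.6]
width: 0.0197
grip_force: 45.0
time: 12.07
ee_pos: [0.5545, 0.2335, 0.196]
eef_rot: [-0.0, 1.0, -0.0, 0.0]
ft_force: [-0.7, 0.4, -1.3]
width: 0.0197
grip_force: 45.0
```

View pics/s5.png

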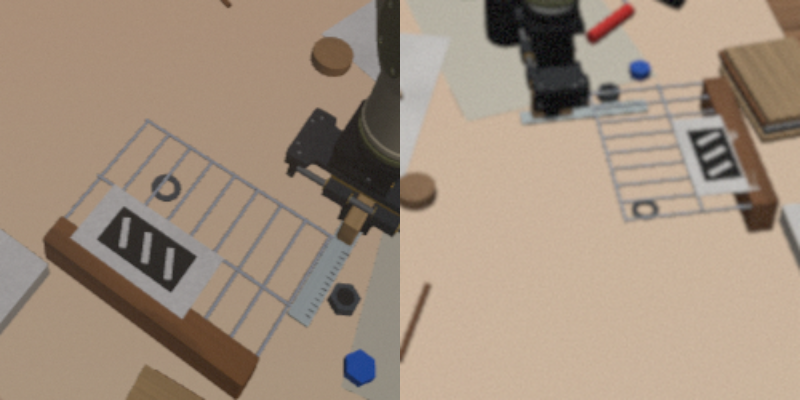

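```bash
M='python3 -m inch'
python3 -c "
from h import *
for n,u,v in(('A',455.6,415),('B',354,136)):print(ray(pickle.load(open(n+'.pkl','rb')),u,v,.014))"
$M '[[0,-0.15,0,0,0,0],[0,-0.15,0,0,0,0],[0.5,0,0,0,0,0],[0.5,0,0,0,0,0],[0.5,0,0,0,0,0]]'
$M '[[0.5,0,0,0,0,0],[0.7,0,0,0,0,0],[0,0,-0.4,0,0,0],[0,-0.5,0,0,0,0],[0,-0.5,0,0,0,0]]'
$M '[[0,-0.8,0,0,0,0],[0,-0.8,0,0,0,0],[0,-0.8,0,0,0,0],[0,-0.6,0,0,0,0],[0,0,0,0,0,0]]'
$M '[[0,0,0.2,0,0,0],[0,0,0.15,0,0,0],[0,0,0,0,0,0],[0,0,0,0,0,0],[0,0,0,0,0,0]]'
$M '[[0,0,0.08,0,0,0],[0,0,0.04,0,0,0],[0,0,0,0,0,0],[0,0,0,0,0,0],[0,0,0,0,0,0]]'
```

```text
[0.64471859 0.26375349]
[0.64371749 0.25700884]
time: 12.58
ee_pos: [0.4938, 0.221, 0.1958]
eef_rot: [0.0, 1.0, -0.0, 0.0]
ft_force: [0.3, -0.1, -1.3]
width: 0.0194
grip_force: 45.0
time: 13.0
ee_pos: [0.4463, 0.1818, 0.2129]
eef_rot: [-0.002, 1.0, 0.0, 0.001]
ft_force: [0.7, -0.6, -1.4]
width: 0.0197
grip_force: 45.0
time: 13.42
ee_pos: [0.4464, 0.0563, 0.2119]
eef_rot: [0.003, 1.0, -0.001, -0.0]
ft_force: [0.7, -0.1, -1.7]
width: 0.0196
grip_force: 45.0
time: 13.83
ee_pos: [0.4465, 0.0628, 0.1978]
eef_rot: [-0.001, 1.0, 0.0, -0.0]
ft_force: [0.7, 0.8, -1.8]
width: 0.0196
grip_force: 45.0
time: 14.25
ee_pos: [0.4467, 0.0624, 0.1936]
eef_rot: [-0.001, 1.0, 0.0, 0.0]
ft_force: [-4.0, 0.0, 9.0]
width: 0.0197
grip_force: 45.0
```

Table contact. I'm releasing the ruler, rising and checking.

```bash
M='python3 -m inch'
$M '[[0,0,0,0,0,0],[0,0,0,0,0,0],[0,0,0,0,0,0],[0,0,0,0,0,0],[0,0,0,0,0,0]]' 0.2
$M '[[0,0,0,0,0,0],[0,0,-0.3,0,0,0],[0,0,-0.5,0,0,0],[0,0,-0.8,0,0,0],[0,0,-0.8,0,0,0]]'
$M '[[0,0,-0.8,0,0,0],[0,0,-0.8,0,0,0],[0,0,0,0,0,0],[0,0,0,0,0,0],[0,0,0,0,0,0]]'
python3 - <<'E'
from bench import r,eyes
import cv2,numpy as np
a=eyes.camera("scene")["pixels"][230:480,240:490,::-1];b=eyes.camera("side")["pixels"][90:290,250:450,::-1]
cv2.imwrite("pics/s6.png",np.hstack([cv2.resize(a,(400,400)),cv2.resize(b,(400,400))]))
E
```

```text
time: 14.67
ee_pos: [0.4466, 0.062, 0.1931]
eef_rot: [-0.001, 1.0, 0.0, 0.0]
ft_force: [-0.1, 0.2, -0.4]
width: 0.0452
grip_force: 0.0
time: 15.08
ee_pos: [0.446, 0.0619, 0.2897]
eef_rot: [-0.001, 1.0, 0.0, -0.001]
ft_force: [1.5, -0.9, 1.2]
width: 0.0519
grip_force: 0.0
time: 15.5
ee_pos: [0.4463, 0.0619, 0.3526]
eef_rot: [-0.001, 1.0, -0.0, -0.0]
ft_force: [-0.8, -0.1, 0.7]
width: 0.0523
grip_force: 0.0
```

View pics/s6.png

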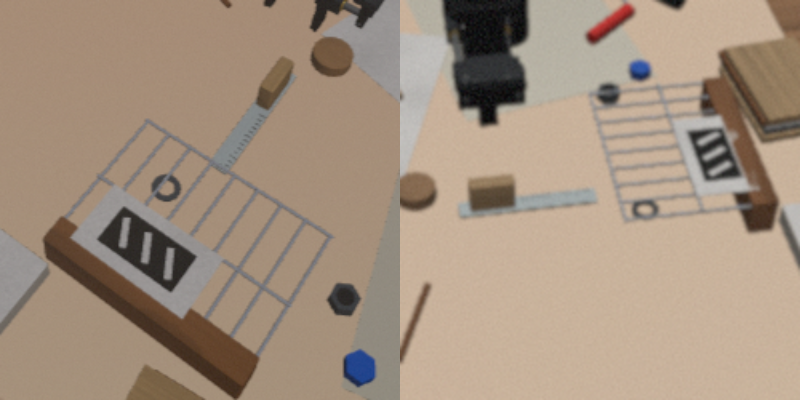

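The nut, at (344,298) in the scene half, lies clear of the shelf's left side. The ruler lies flat on the bare table, the washer at (166,187) is unmoved, and the gripper is clear.

```bash
python3 -c "
from bench import job
print(job.close_job())"
```

```text
the job is handed in; nothing more can be done
None
```

I swept the nut out past the shelf's left side, where it lies about 2 cm clear on the table, laid the ruler flat in front of the shelf, left the washer where it was, and handed the job in at about 15.6 s.

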